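# Put the bottle rotator in gear and load the full bottle

## Robot

A 6-joint arm with a two-finger parallel gripper is mounted at the origin on the work surface. World frame = base frame: x ahead of the robot, y to its left, z up, the work surface at z = 0. Lengths are in m, angles in rad, forces in N, time in s.
With the tool pointing down it reaches from about 0.3 to 0.875 m from the base axis. Payload 6.4 kg.
Tool frame: the origin (TCP) lies between the finger pads; the fingertips stand 25 mm ahead of it and the grasp point (between the pads) lies 6 mm ahead of it; z points along the fingers, y is the line along which they close (so a half turn about z gives the same grasp; the last joint's range is limited). The gripper opens to 85 mm and grips with 20 to 120 N. Pads are 22 mm wide; open, the fingers measure 114 mm over their backs; the gripper's body (76 mm by 85 mm) begins 54 mm behind the grasp point. The pads swing forward as they close: fully open they stand 13 mm farther back than shut.
Start: joints at [0.899, 0.181, 1.607, -0, 1.354, -0.206], TCP at [0.258, 0.514, 0.256] pointing down, gripper open.
Joint ranges: [-2.99, 2.99], [-0.89, 2.07], [0.3, 2.58], [-1.14, 4.28], [0, 2.63], [-3.12, 3.12]. Speed limits (rad/s): [2.57, 2.57, 3.01, 3.14, 3.14, 3.14].

## Interface

Orientations are given as a unit quaternion [w, x, y, z].
In Python, from bench import ctrl gives the robot as it stands.
- The arm moves only by the tool servo_tool, never from a script. Its argument "series" is text: rows parted by semicolons, each of 7 numbers parted by spaces: the gripper command: -1 is fully open, 1 is shut, values between are in proportion, then the shift along the tool's x, y, z in m, then the turn, a rotation vector about the tool's x, y, z in degrees. A call has 1 to 12 rows; each row is the pose to reach, as a shift and turn from the pose commanded when the call began, along the tool's axes at that moment; what a row does not reach only later rows make up. A row lasts 1/12 s, in which the tool goes at most 41.7 mm and 7.16 degrees, less where a joint would pass 70% of its speed; a pose out of reach is approached as far as the arm can. A call with a gripper value outside its range is refused whole. The fingers move at their own pace and stop on an object; the grip force is fixed at half the most. Time passes only in rows, so rows that repeat a pose let the fingers close. It gives the time, the measured TCP pose, the force, the opening and the grip force at its end, in the units of the state.
- ctrl.get_obs(): the state, without advancing time (a new reading comes with each control period).
- ctrl.camera(name): name is "side" or "top" or "wrist"; returns a dict with "img" (400x640x3 uint8, red, green, blue), "z_map" (400x640 float32, m along the optical axis (not along the pixel's ray), 0 where there is no reading), "fovy" (degrees; the focal length in pixels is half the picture's height over the tangent of half this angle, whatever the lens; pixels are square), "cx", "cy" (the principal point, pixels), "extrinsics" (4x4, takes a point from camera to world coordinates); the wrist camera has in their place "T_tool_cam" (4x4, takes a point from camera to tool coordinates, whose origin is the TCP and whose axes are the flange's). Camera axes: x right, y down, z forward; pixel columns grow to the right and rows downward; lengths in m; the calibration is good to about 2 mm. A picture is of the moment at which its call begins: read the wrist's pose just before it.
- ctrl.hand_in(): hands the job in; it is judged then, once.
The state is a dict: "time_s": time; "q": joint angles; "dq": joint speeds; "joint_efforts": joint torques, N m; "eef_pos": TCP position; "eef_rot": TCP orientation; "wrist_force": force on the tool from outside, world axes, zero at the start; "torque": the same for the moment, N m; "opening": opening from 0.0 (shut) to 1.0 (fully open); "grasp_force": force on a finger pad.
Only numpy, scipy, OpenCV 4.12 (cv2) and the standard library are available. Lean on these libraries where they do the work, as an engineer would, in place of code of your own. Each camera call takes 0.05 s, during which the arm holds its last target. There are 200 camera calls.

## Task

First put the bottle rotator in gear: reach in under its splash shield, ease the black gear knob all the way down without forcing it, and rock the turntable to and fro by its upright post until the pinion's teeth drop fully into mesh. Then lift the three identical sealed bottles to feel which one is full, and stand only that one upright in the cup of the turntable. Leave both empties standing upright at their places in the tray, the gear engaged, and nothing else disturbed.

Things in the scene. Friction and masses are not known exactly. Their poses are not given: they have to be found in the camera images.
- rotator: Fixed grey bench bottle rotator. Origin: on its underside on the bench; x runs away from its front (towards the knob and shield), y to its left, z up; its turn about z varies. Housing x -155 to +125, y -110 to +110 mm, 50 mm high. In its frame the turntable's axis is at x = -45, y = 0 and the gear knob's axis at x = +75, y = 0 mm.
- shield (a point): Centre of the clear horizontal splash shield over the knob, plate in an aluminium frame: in the rotator's frame x +60 to +143, y -107 to +107, z 298 to 307 mm, on two 12 mm posts at x +117, y -95 and +95 mm. Open at the front: the knob is reached with the tool leaned 30 to 45 degrees from vertical, coming in from the rotator's front (-x) side.
- turntable: Metal turntable, free to turn both ways with slight friction (0.15 N m). Origin: on its axis, under the disc, 58 mm above the bench; disc 85 mm in radius, top at 72 mm. 24 teeth 11 mm wide round the rim, out to 101 mm radius, one every 15 degrees. At the start a gap lies 5 to 10 degrees off the pinion's tooth, to either side: rocking it 10 degrees each way passes one. Meshed, it is locked but for 2 degrees of play.
- post_top (a point): Middle of the top of the turntable's upright steel post, a rigid round pin 16 mm in diameter, 50 mm high (from 72 to 122 mm above the bench), 65 mm from the turntable's axis. Hold it from above and move it along its arc to rock the turntable.
- cup_floor (a point): Centre of the inner floor of the black cup on the turntable's axis, 76 mm above the bench. Cup bore 66 mm in diameter, wall 4 mm, rim 25 mm above this floor. A bottle stands in it with 4.5 mm clearance all round.
- gear_knob: Black gear-change push knob, 40 mm in diameter, flat top. Origin: middle of its top, 145 mm above the bench when up (at start), 125 mm when fully down (20 mm straight down to a hard stop). It stays where it is left. Pushing it takes about 6 to 12 N (over 60 N is forcing it); it drives the pinion down through a spring.
- pinion: Small steel pinion (7 teeth) on the knob's axis; it does not turn. Origin: middle of its underside: 78 mm above the bench at start, 72 when its tooth rests on top of the turntable's teeth, 58 when fully in mesh. With the knob down and teeth out of line a spring presses it on the teeth with about 4 N, and it drops in by itself when a gap comes under its tooth.
- bottle_a: One of three sealed amber bottles that look alike, in any order in the tray: one (which is unknown) is full, 450 to 600 g, two are empty, 140 to 200 g. Body 57 mm wide up to 85 mm, shoulder to 102 mm, white screw cap 34 mm wide from 106 to 130 mm high, rigid: lift it by the cap. Origin: centre of its underside, z up.
- bottle_b: One of three sealed amber bottles that look alike, in any order in the tray: one (which is unknown) is full, 450 to 600 g, two are empty, 140 to 200 g. Body 57 mm wide up to 85 mm, shoulder to 102 mm, white screw cap 34 mm wide from 106 to 130 mm high, rigid: lift it by the cap. Origin: centre of its underside, z up.
- bottle_c: One of three sealed amber bottles that look alike, in any order in the tray: one (which is unknown) is full, 450 to 600 g, two are empty, 140 to 200 g. Body 57 mm wide up to 85 mm, shoulder to 102 mm, white screw cap 34 mm wide from 106 to 130 mm high, rigid: lift it by the cap. Origin: centre of its underside, z up.
- tray: Fixed grey spill tray 300 (x) x 190 (y) mm, 18 mm high, walls 4 mm, floor 4 mm thick. Origin: centre of its underside. Bottles stand on its floor in a row along its x, at x = -90, 0 and +90, y = -35 mm in its frame.
- carboy: Fixed white carboy 100 (x) x 150 (y) x 200 mm, with cap and handle to 230 mm, just beyond the tray's far end. Origin: centre of its underside. Obstacle.
- beaker: White plastic beaker in the tray, 52 mm wide, 55 mm high. Bystander. Origin: centre of underside.
- small_jar: Small capped jar in the tray, 40 mm wide, 48 mm high. Bystander. Origin: centre of underside.
- spanner: Spanner 160 mm long lying on the bench to the left of the rotator. Bystander. Origin: near its middle.
- brush: Brush 170 mm long lying on the bench to the left of the rotator. Bystander. Origin: near its middle.
- tin: Tin 66 mm wide, 75 mm high to the left of the rotator. Bystander. Origin: centre of underside.
- spare_cap: Loose white screw cap in the tray, 34 mm wide, 24 mm high. Bystander. Origin: centre of underside.
There are look-alikes about, which are no part of the job. Leave any purple look-alike of the bottle_c alone.

How it is judged:
By the outcome, as a careful person would: the job done as asked, in the order asked, and still so for the second after the job is handed in, with the robot touching nothing.
It also fails if it takes over 72 s, if anything falls off the work surface, if the arm or the gripper's body presses on something with over 40 N, if the wrist force passes 120 N, or if a joint passes its speed limit or range.

## Working session

There is one attempt and no reset: what is moved stays moved. The work goes in short steps, Python scripts to look and compute and a tool call to move; the robot and the scene stay as the last step left them, time stands still between calls to the robot, and variables do not carry over. Pictures are saved under pics/ and viewed, at most 10 in all, crops included, and the job is handed in when it is done.

Besides the shell and the picture viewer there is one more tool, called after "Emit:" in YAML: its name, and indented under it one key for each argument. servo_tool: Moves the arm, as the interface text tells. Its arguments: {"type":"object","properties":{"series":{"type":"string"}},"required":["series"]}

```bash
mkdir -p pics
cat > h.py <<'E'
import numpy as np, cv2
from bench import ctrl
from scipy.spatial.transform import Rotation as R
def rot(q): return R.from_quat([q[1],q[2],q[3],q[0]])
def snap(n):
    o=ctrl.get_obs(); c=ctrl.camera(n)
    if n=='wrist':
        T=np.eye(4); T[:3,:3]=rot(o['eef_rot']).as_matrix(); T[:3,3]=o['eef_pos']; c['E']=T@c['T_tool_cam']
    else: c['E']=np.array(c['extrinsics'])
    c['f']=200/np.tan(np.radians(c['fovy'])/2)
    return c
def cloud(c):
    z=c['z_map']; v,u=np.mgrid[0:400,0:640]
    P=np.stack([(u-c['cx'])/c['f']*z,(v-c['cy'])/c['f']*z,z],-1)
    W=P@c['E'][:3,:3].T+c['E'][:3,3]; W[z==0]=np.nan; return W
E
python3 - <<'E'
from h import *
import pickle
o=ctrl.get_obs(); print({k:np.round(v,3) for k,v in o.items()})
ims=[]
for n in ['top','side','wrist']:
    c=snap(n); pickle.dump(c,open(f'{n}.pkl','wb')); print(n,c['fovy'],c['E'].round(2).tolist())
    cv2.imwrite(f'pics/{n}0.png',c['img'][...,::-1])
E
```

```text
{'time_s': np.float64(0.0), 'q': array([ 0.899,  0.182,  1.608,  0.   ,  1.354, -0.206]), 'dq': array([-0.001,  0.   ,  0.   , -0.001, -0.001,  0.001]), 'joint_efforts': array([-1.0000e-03, -4.4487e+01, -3.5133e+01, -0.0000e+00,  9.0000e-03,
        0.0000e+00]), 'eef_pos': array([0.258, 0.513, 0.255]), 'eef_rot': array([-0.   ,  0.231,  0.973, -0.001]), 'wrist_force': array([ 0.887, -0.278,  0.333]), 'torque': array([-0.043, -0.009, -0.003]), 'grasp_force': np.float64(0.0), 'opening': np.float64(1.002)}
top 44.248092086273154 [[0.0, -0.98, 0.19, 0.27], [-1.0, -0.01, -0.0, 0.04], [0.0, -0.19, -0.98, 1.4], [0.0, 0.0, 0.0, 1.0]]
side 53.149267140343206 [[0.99, -0.07, 0.13, 0.36], [-0.15, -0.54, 0.83, -0.89], [0.01, -0.84, -0.54, 0.81], [0.0, 0.0, 0.0, 1.0]]
wrist 61.836703568777935 [[0.45, 0.86, 0.26, 0.19], [0.89, -0.43, -0.13, 0.55], [-0.0, 0.29, -0.96, 0.37], [0.0, 0.0, 0.0, 1.0]]
```

View pics/top0.png

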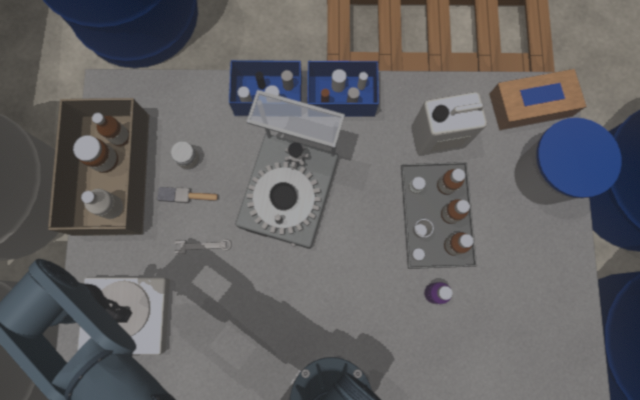

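View pics/side0.png

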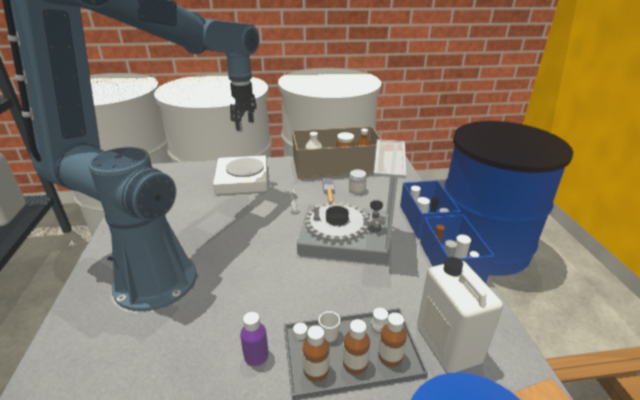

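The top view shows the rotator around (288,190), its knob at (296,150), post at (279,219) and shield at (296,118). The bottle caps are at (457,174), (462,205) and (466,238), with the purple decoy at (440,292). Next I'll enlarge the crop and measure.

Run:
```python
from h import *
import pickle
c=pickle.load(open('top.pkl','rb')); W=cloud(c); im=c['img'][...,::-1]
a=cv2.resize(im[85:250,225:350],None,fx=3.6,fy=3.6,interpolation=cv2.INTER_CUBIC)
b=cv2.resize(im[85:250,398:482],None,fx=3.6,fy=3.6,interpolation=cv2.INTER_CUBIC)
cv2.imwrite('pics/crop.png',np.hstack([a,b]))
def fit(name,m):
    v,u=np.where(m); print(name,m.sum(),W[m].mean(0).round(4), 'mid',((np.percentile(W[m],2,axis=0)+np.percentile(W[m],98,axis=0))/2).round(4))
v,u=np.mgrid[0:400,0:640]
for n,(x,y) in {'cap1':(454,174),'cap2':(460,205),'cap3':(464,238)}.items():
    fit(n,(abs(u-x)<16)&(abs(v-y)<16)&(W[...,2]>.122)&(W[...,2]<.145))
fit('post',(abs(u-279)<8)&(abs(v-219)<8)&(W[...,2]>.112)&(W[...,2]<.13))
fit('knob',(abs(u-296)<14)&(abs(v-150)<14)&(W[...,2]>.138)&(W[...,2]<.152))
fit('disc',(abs(u-283)<50)&(abs(v-197)<50)&(W[...,2]>.066)&(W[...,2]<.078))
fit('cup rim',(abs(u-283)<25)&(abs(v-197)<25)&(W[...,2]>.095)&(W[...,2]<.106))
fit('shield',(abs(u-296)<60)&(abs(v-118)<40)&(W[...,2]>.28)&(W[...,2]<.32))
m=((abs(u-288)<70)&(abs(v-190)<70)&(W[...,2]>.04)&(W[...,2]<.056)); P=W[m][:,:2].astype(np.float32)
print('housing',cv2.minAreaRect(P))
m=((abs(u-296)<60)&(abs(v-118)<40)&(W[...,2]>.29)&(W[...,2]<.315)); print('shield',cv2.minAreaRect(W[m][:,:2].astype(np.float32)))
```

```text
cap1 137 [ 0.5864 -0.3311  0.1327] mid [ 0.587  -0.3315  0.1311]
cap2 142 [ 0.5025 -0.3386  0.1329] mid [ 0.503  -0.3391  0.132 ]
cap3 147 [ 0.4127 -0.3437  0.1329] mid [ 0.4125 -0.3438  0.1313]
post 30 [0.472  0.1445 0.1214] mid [0.4722 0.1447 0.1206]
knob 175 [0.6507 0.0997 0.1444] mid [0.6508 0.0994 0.1442]
disc 3116 [0.5356 0.1327 0.0722] mid [0.5363 0.1332 0.0722]
cup rim 141 [0.5343 0.1331 0.1001] mid [0.5227 0.1331 0.0999]
shield 3204 [0.6764 0.0922 0.3052] mid [0.6765 0.0926 0.3049]
housing ((0.5641771554946899, 0.1255340874195099), (0.22016949951648712, 0.2836802005767822), 73.76819610595703)
shield ((0.6776435971260071, 0.09261633455753326), (0.2147039920091629, 0.08611761033535004), 73.95188903808594)
```

View pics/crop.png

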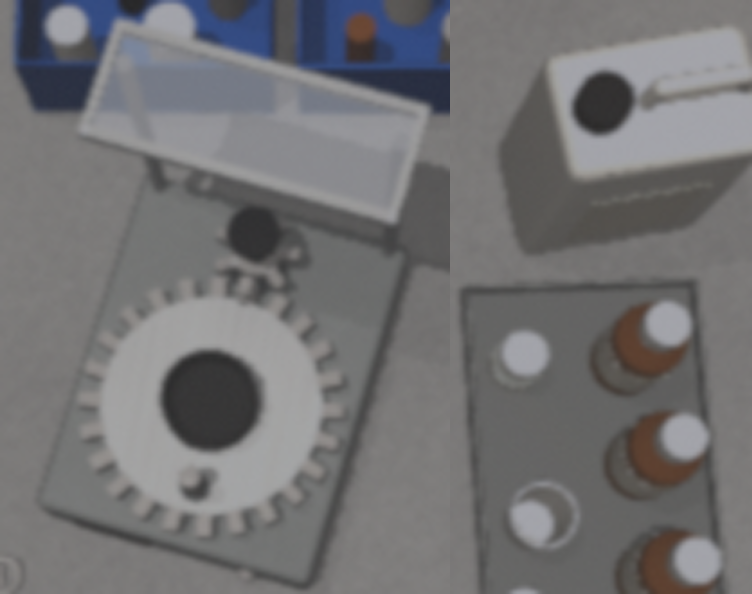

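The crop shows the knob in front of the shield's front edge, and the post on the near side of the disc, opposite the knob. The three capped bottles are on the tray's right side. The housing, knob and disc fits agree: rotator yaw is about -16.2° and its origin is about (0.579, 0.121).

```bash
cat >> h.py <<'E'
yaw=np.radians(-16.2); ex=np.array([np.cos(yaw),np.sin(yaw),0]); ey=np.array([-np.sin(yaw),np.cos(yaw),0]); O=np.array([.5786,.1213,0]); ez=np.array([0,0,1.])
def rp(x,y,z): return O+x*ex+y*ey+z*ez
def ori(xdir,lean=0):
    "tool x along xdir (horizontal), leaned: tool z = -sin*xdir - cos*ez"
    x=np.array(xdir); z=np.array([0,0,-1.]); y=np.cross(z,x)
    M=R.from_matrix(np.stack([x,y,z],1)); return M*R.from_rotvec([0,-np.radians(lean),0])
def go(P,Rt,tag='',ref=None):
    o=ctrl.get_obs(); p,r=(o['eef_pos'],rot(o['eef_rot'])) if ref is None else ref
    print(tag,'shift',(r.inv().apply(P-p)).round(4),'turn',np.degrees((r.inv()*Rt).as_rotvec()).round(2))
def st():
    o=ctrl.get_obs(); print(o['time_s'],o['eef_pos'].round(4),o['wrist_force'].round(1),round(float(o['opening']),3))
E
python3 - <<'E'
from h import *
Rk=ori(-ex,37); zt=Rk.apply([0,0,1])
A=rp(.02,0,.21)-.025*zt; B=rp(.080,0,.165)-.025*zt
go(A,Rk,'A'); go(B,Rk,'A->B',(A,Rk)); print(A,B,zt, Rk.inv().apply([0,0,-1]))
E
```

```text
A shift [-0.4675 -0.2054  0.0258] turn [ -3.45 -36.92 -10.1 ]
A->B shift [-0.0208 -0.      0.072 ] turn [0. 0. 0.]
[0.58335789 0.1199177  0.22996589] [0.64097552 0.10317824 0.18496589] [ 0.57791917 -0.16790104 -0.79863551] [0.60181502 0.         0.79863551]
```

Emit:
servo_tool:
  series: "1 -0.4675 -0.2054 0.0258 -3.45 -36.92 -10.1;1 -0.4675 -0.2054 0.0258 -3.45 -36.92 -10.1;1 -0.4675 -0.2054 0.0258 -3.45 -36.92 -10.1;1 -0.4675 -0.2054 0.0258 -3.45 -36.92 -10.1;1 -0.4675 -0.2054 0.0258 -3.45 -36.92 -10.1;1 -0.4675 -0.2054 0.0258 -3.45 -36.92 -10.1;1 -0.4675 -0.2054 0.0258 -3.45 -36.92 -10.1;1 -0.4675 -0.2054 0.0258 -3.45 -36.92 -10.1;1 -0.4675 -0.2054 0.0258 -3.45 -36.92 -10.1;1 -0.4675 -0.2054 0.0258 -3.45 -36.92 -10.1;1 -0.4675 -0.2054 0.0258 -3.45 -36.92 -10.1;1 -0.4675 -0.2054 0.0258 -3.45 -36.92 -10.1"

```text
time_s: 1.15
eef_pos: [0.5773, 0.127, 0.2311]
eef_rot: [0.315, 0.134, 0.939, -0.044]
wrist_force: [-0.0, 1.0, -0.1]
opening: -0.005
grasp_force: 0.0
```

Run:
```python
from h import *
st()
Rk=ori(-ex,37); zt=Rk.apply([0,0,1])
go(rp(.02,0,.21)-.025*zt,Rk,'A');go(rp(.08,0,.165)-.025*zt,Rk,'B')
```

```text
1.15 [0.5773 0.127  0.2311] [-0.   1.  -0.1] -0.005
A shift [-0.0055 -0.0051  0.0056] turn [ 0.04  0.07 -0.05]
B shift [-0.0263 -0.0052  0.0777] turn [ 0.04  0.07 -0.05]
```

Emit:
servo_tool:
  series: "1 -0.0263 -0.0052 0.0777 0 0 0;1 -0.0263 -0.0052 0.0777 0 0 0;1 -0.0263 -0.0052 0.0777 0 0 0;1 -0.0263 -0.0052 0.0777 0 0 0"

```text
time_s: 1.48
eef_pos: [0.6394, 0.1034, 0.1806]
eef_rot: [0.311, 0.135, 0.94, -0.045]
wrist_force: [-0.1, 0.0, 0.4]
opening: -0.004
grasp_force: 0.0
```

Run:
```python
from h import *
st()
Rk=ori(-ex,37); zt=Rk.apply([0,0,1])
go(rp(.08,0,.165)-.025*zt,Rk,'B')
c=snap('wrist'); cv2.imwrite('pics/w1.png',c['img'][...,::-1])
```

```text
1.4833 [0.6394 0.1034 0.1806] [-0.1  0.   0.4] -0.004
B shift [-0.0039  0.0002 -0.0026] turn [-0.16 -0.35 -0.08]
```

View pics/w1.png

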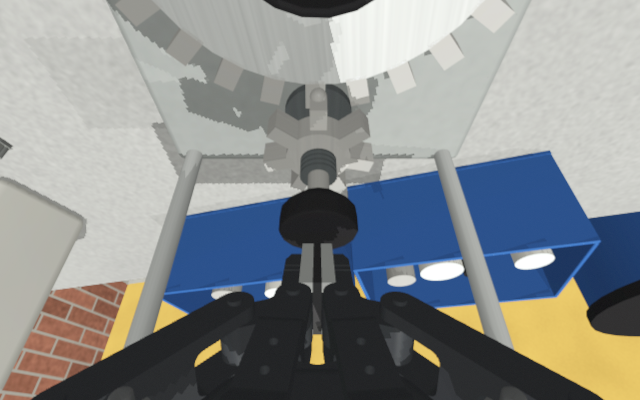

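The wrist view shows the closed fingertips centred over the knob at (318,215), between the shield posts. Pushing down slowly.

Emit:
servo_tool:
  series: "1 0.0018 0 0.0024 0 0 0;1 0.0036 0 0.0048 0 0 0;1 0.0054 0 0.0072 0 0 0;1 0.0066 0 0.0088 0 0 0;1 0.0078 0 0.0104 0 0 0;1 0.009 0 0.012 0 0 0;1 0.0102 0 0.0136 0 0 0;1 0.0114 0 0.0152 0 0 0;1 0.0126 0 0.0168 0 0 0;1 0.0138 0 0.0184 0 0 0"

```text
time_s: 2.37
eef_pos: [0.6405, 0.1054, 0.1622]
eef_rot: [0.315, 0.134, 0.939, -0.044]
wrist_force: [-4.3, 1.9, 5.9]
opening: -0.005
grasp_force: 3.0
```

Emit:
servo_tool:
  series: "1 0.0012 0 0.0016 0 0 0;1 0.0024 0 0.0032 0 0 0;1 0.0036 0 0.0048 0 0 0;1 0.0042 0 0.0056 0 0 0;1 0.0042 0 0.0056 0 0 0"

```text
time_s: 2.78
eef_pos: [0.6405, 0.1053, 0.1551]
eef_rot: [0.315, 0.134, 0.939, -0.044]
wrist_force: [-4.5, 2.0, 4.8]
opening: 0.007
grasp_force: 2.5
```

Emit:
servo_tool:
  series: "1 0.0009 0 0.0012 0 0 0;1 0.0018 0 0.0024 0 0 0;1 0.0018 0 0.0024 0 0 0"

```text
time_s: 3.03
eef_pos: [0.6406, 0.1053, 0.1523]
eef_rot: [0.315, 0.134, 0.939, -0.044]
wrist_force: [-4.3, 2.0, 5.7]
opening: -0.001
grasp_force: 2.8
```

Emit:
servo_tool:
  series: "1 0.0006 0 0.0008 0 0 0;1 0.0012 0 0.0016 0 0 0;1 0.0012 0 0.0016 0 0 0"

```text
time_s: 3.28
eef_pos: [0.6407, 0.1053, 0.1505]
eef_rot: [0.315, 0.134, 0.939, -0.044]
wrist_force: [-4.0, 2.6, 6.0]
opening: -0.001
grasp_force: 3.3
```

Emit:
servo_tool:
  series: "1 0.0006 0 0.0008 0 0 0;1 0.0012 0 0.0016 0 0 0;1 0.0012 0 0.0016 0 0 0"

```text
time_s: 3.53
eef_pos: [0.6408, 0.1054, 0.1494]
eef_rot: [0.315, 0.134, 0.938, -0.044]
wrist_force: [-10.8, 1.4, 14.7]
opening: 0.002
grasp_force: 7.0
```

Emit:
servo_tool:
  series: "1 0.0006 0 0.0008 0 0 0;1 0.0012 0 0.0016 0 0 0;1 0.0012 0 0.0016 0 0 0"

```text
time_s: 3.78
eef_pos: [0.6416, 0.1054, 0.1492]
eef_rot: [0.317, 0.133, 0.938, -0.044]
wrist_force: [-15.5, 0.2, 21.2]
opening: -0.001
grasp_force: 10.8
```

The force rises with no more travel, so the knob is at its hard stop. Retreating to above the post.

Emit:
servo_tool:
  series: "1 -0.018 0 -0.024 0 0 0;1 -0.036 0 -0.048 0 0 0;0.2 -0.040 0 -0.055 0 0 0;0.2 -0.040 0 -0.055 0 0 0"

```text
time_s: 4.12
eef_pos: [0.6409, 0.1055, 0.2175]
eef_rot: [0.317, 0.134, 0.938, -0.044]
wrist_force: [0.7, 0.2, 0.2]
opening: 0.275
grasp_force: 0.0
```

Run:
```python
from h import *
st(); go(np.array([.472,.1447,.195]),ori(-ex),'post')
```

```text
4.1167 [0.6409 0.1055 0.2175] [0.7 0.2 0.2] 0.275
post shift [ 0.1513 -0.0095 -0.0872] turn [ 0.18 37.36 -0.06]
```

Emit:
servo_tool:
  series: "0.2 0.1513 -0.0095 -0.0872 0.18 37.36 0;0.2 0.1513 -0.0095 -0.0872 0.18 37.36 0;0.2 0.1513 -0.0095 -0.0872 0.18 37.36 0;0.2 0.1513 -0.0095 -0.0872 0.18 37.36 0;0.2 0.1513 -0.0095 -0.0872 0.18 37.36 0;0.2 0.1513 -0.0095 -0.0872 0.18 37.36 0;0.2 0.1513 -0.0095 -0.0872 0.18 37.36 0;0.2 0.1513 -0.0095 -0.0872 0.18 37.36 0"

```text
time_s: 4.78
eef_pos: [0.4696, 0.1441, 0.1907]
eef_rot: [-0.004, 0.142, 0.99, -0.001]
wrist_force: [-0.3, 0.5, 0.3]
opening: 0.402
grasp_force: 0.0
```

Run:
```python
from h import *
st(); c=snap('wrist'); W=cloud(c); d=W-[.472,.1447,.122]
m=(np.hypot(d[...,0],d[...,1])<.025)&(abs(d[...,2])<.008)
print(m.sum(),W[m].mean(0),(W[m].min(0)+W[m].max(0))/2)
c=snap('top'); W=cloud(c); d=W-[.6506,.1004,.125]
m=(np.hypot(d[...,0],d[...,1])<.03)&(abs(d[...,2])<.03); print('knob z',np.median(W[m][:,2]),W[m].mean(0))
go(np.array([.472,.1447,.120]),ori(-ex),'post')
```

```text
4.7833 [0.4696 0.1441 0.1907] [-0.3  0.5  0.3] 0.402
581 [0.47275449 0.14465322 0.1222791 ] [0.47417276 0.14418215 0.11961928]
knob z 0.12432160132303816 [0.65039346 0.09954997 0.12415025]
post shift [-0.0029  0.0012  0.0711] turn [-0.17 -0.38 -0.08]
```

Emit:
servo_tool:
  series: "0.2 -0.0035 0.001 0.03 0 0 0;0.2 -0.0035 0.001 0.06 0 0 0;0.2 -0.0035 0.001 0.071 0 0 0;0.53 -0.0035 0.001 0.071 0 0 0;0.53 -0.0035 0.001 0.071 0 0 0;0.53 -0.0035 0.001 0.071 0 0 0"

```text
time_s: 5.38
eef_pos: [0.4742, 0.1447, 0.1227]
eef_rot: [-0.002, 0.141, 0.99, -0.0]
wrist_force: [-0.0, -0.0, 0.7]
opening: 0.236
grasp_force: 0.0
```

Run:
```python
from h import *
st(); o=ctrl.get_obs();print(ctrl.get_obs()['grasp_force'])
A=rp(-.045,0,0); p=o['eef_pos']; r=rot(o['eef_rot']); P0=np.array([.473,.1445,p[2]])-[A[0],A[1],0]; C=np.array([A[0],A[1],0])
for a in (4,8,12,-4,-8,-12):
    q=R.from_rotvec([0,0,np.radians(a)]); print(a, r.inv().apply(C+q.apply(P0)-(C+P0)).round(4))
```

```text
5.3833 [0.4742 0.1447 0.1227] [-0.  -0.   0.7] 0.236
0.0
4 [-0.0007 -0.0044  0.    ]
8 [-0.0016 -0.0087  0.    ]
12 [-0.0029 -0.0129  0.    ]
-4 [ 0.0004  0.0044 -0.    ]
-8 [ 0.0004  0.0088 -0.    ]
-12 [ 0.0001  0.0132 -0.    ]
```

Emit:
servo_tool:
  series: "0.53 -0.0001 -0.0015 0 0 0 0;0.53 -0.0003 -0.003 0 0 0 0;0.53 -0.0005 -0.0042 0 0 0 0;0.53 -0.0008 -0.0054 0 0 0 0;0.53 -0.0010 -0.0066 0 0 0 0;0.53 -0.0013 -0.0078 0 0 0 0"

```text
time_s: 5.88
eef_pos: [0.473, 0.1378, 0.1227]
eef_rot: [-0.002, 0.141, 0.99, 0.001]
wrist_force: [-0.7, 6.2, 4.1]
opening: 0.236
grasp_force: 3.1
```

Emit:
servo_tool:
  series: "0.53 -0.0003 -0.0012 0 0 0 0;0.53 -0.0007 -0.0024 0 0 0 0;0.53 -0.001 -0.0036 0 0 0 0;0.53 -0.0013 -0.0048 0 0 0 0;0.53 -0.0013 -0.0048 0 0 0 0"

```text
time_s: 6.3
eef_pos: [0.4726, 0.1316, 0.1217]
eef_rot: [-0.003, 0.142, 0.99, -0.0]
wrist_force: [0.9, 3.1, 1.5]
opening: 0.237
grasp_force: 1.1
```

```bash
cat > pin.py <<'E'
from h import *
st(); c=snap('top'); W=cloud(c); o=ctrl.get_obs()
d=W-rp(.075,0,0); r=np.hypot(d[...,0],d[...,1])
m=(r<.045)&(r>.021)&(d[...,2]>.06)&(d[...,2]<.115); h=np.histogram(d[m][:,2],bins=np.arange(.06,.116,.004)); print(dict(zip(h[1].round(3).tolist(),h[0].tolist())))
E
python3 pin.py
```

```text
6.3 [0.4726 0.1316 0.1217] [0.9 3.1 1.5] 0.237
{0.06: 11, 0.064: 24, 0.068: 58, 0.072: 83, 0.076: 16, 0.08: 1, 0.084: 0, 0.088: 0, 0.092: 0, 0.096: 0, 0.1: 0, 0.104: 0, 0.108: 0, 0.112: 0}
```

Run:
```python
from h import *
import pickle
c=pickle.load(open('top.pkl','rb'))
for c in (c,snap('top')):
    W=cloud(c);d=W-rp(.075,0,0); r=np.hypot(d[...,0],d[...,1])
    m=(r<.045)&(r>.021)&(d[...,2]>.054)&(d[...,2]<.115); h=np.histogram(d[m][:,2],bins=np.arange(.054,.116,.004)); print(h[0])
snaps=snap('side'); cv2.imwrite('pics/s1.png',cv2.resize(snaps['img'][185:270,290:410,::-1],None,fx=6,fy=6,interpolation=cv2.INTER_CUBIC))
```

```text
[12  5  2 21 66 15 10 10 18 47 26  1  0  0  0]
[21  9 12 29 94 48  5  0  0  0  0  0  0  0  0]
```

Emit:
servo_tool:
  series: "0.53 0.0008 0.002 0 0 0 0;0.53 0.0015 0.004 0 0 0 0;0.53 0.002 0.0055 0 0 0 0;0.53 0.0022 0.007 0 0 0 0;0.53 0.0022 0.007 0 0 0 0"

```text
time_s: 6.87
eef_pos: [0.4713, 0.1389, 0.1209]
eef_rot: [-0.004, 0.141, 0.99, -0.001]
wrist_force: [-3.4, -1.9, 0.9]
opening: 0.233
grasp_force: 1.7
```

The pinion's top dropped from about 92 mm to about 74 mm, which means it's in mesh. I'll confirm with a small lock test.

Emit:
servo_tool:
  series: "0.53 0.0002 0.001 0 0 0 0;0.53 0.0004 0.002 0 0 0 0;0.53 0.0004 0.002 0 0 0 0"

```text
time_s: 7.12
eef_pos: [0.4713, 0.1397, 0.1209]
eef_rot: [-0.004, 0.141, 0.99, -0.002]
wrist_force: [-4.4, -10.4, 3.1]
opening: 0.234
grasp_force: 5.1
```

The turntable is locked, with force at 10 N and no travel. Releasing it and going to the bottles.

Emit:
servo_tool:
  series: "0.2 -0.0005 -0.004 0 0 0 0;0 -0.0005 -0.004 0 0 0 0;-0.3 -0.0005 -0.004 -0.035 0 0 0;-0.3 -0.0005 -0.004 -0.075 0 0 0;-0.3 -0.0005 -0.004 -0.11 0 0 0"

```text
time_s: 7.53
eef_pos: [0.4721, 0.1375, 0.2328]
eef_rot: [-0.003, 0.141, 0.99, -0.0]
wrist_force: [1.7, -0.6, -0.6]
opening: 0.653
grasp_force: 0.0
```

```bash
cat >> h.py <<'E'
ty=np.radians(4.1); tx=np.array([np.cos(ty),np.sin(ty),0]); RB=ori(-tx)
caps=[np.array([.587,-.3313,0]),np.array([.503,-.339,0]),np.array([.4126,-.3438,0])]
E
python3 - <<'E'
from h import *
exec(open('pin.py').read()); print(ctrl.get_obs()['q'].round(2))
go(caps[2]+.2*ez,RB,'c3')
E
```

```text
7.5333 [0.4721 0.1375 0.2328] [ 1.7 -0.6 -0.6] 0.653
{0.06: 8, 0.064: 11, 0.068: 20, 0.072: 23, 0.076: 11, 0.08: 2, 0.084: 0, 0.088: 0, 0.092: 0, 0.096: 0, 0.1: 0, 0.104: 0, 0.108: 0, 0.112: 0}
[ 0.04  0.01  1.82  0.    1.3  -1.25]
c3 shift [-0.0733 -0.4804  0.0398] turn [  0.1    0.34 -20.33]
```

Emit:
servo_tool:
  series: "-0.3 -0.0733 -0.4804 0.0398 0.1 0.34 -20.33;-0.3 -0.0733 -0.4804 0.0398 0.1 0.34 -20.33;-0.3 -0.0733 -0.4804 0.0398 0.1 0.34 -20.33;-0.3 -0.0733 -0.4804 0.0398 0.1 0.34 -20.33;-0.3 -0.0733 -0.4804 0.0398 0.1 0.34 -20.33;-0.3 -0.0733 -0.4804 0.0398 0.1 0.34 -20.33;-0.3 -0.0733 -0.4804 0.0398 0.1 0.34 -20.33;-0.3 -0.0733 -0.4804 0.0398 0.1 0.34 -20.33;-0.3 -0.0733 -0.4804 0.0398 0.1 0.34 -20.33;-0.3 -0.0733 -0.4804 0.0398 0.1 0.34 -20.33;-0.3 -0.0733 -0.4804 0.0398 0.1 0.34 -20.33;-0.3 -0.0733 -0.4804 0.0398 0.1 0.34 -20.33"

```text
time_s: 8.58
eef_pos: [0.4083, -0.3413, 0.1922]
eef_rot: [-0.005, -0.035, 0.999, -0.001]
wrist_force: [0.8, 0.6, 0.5]
opening: 0.649
grasp_force: 0.0
```

Emit:
servo_tool:
  series: "-0.3 0 0 0 0 0 0;-0.3 0 0 0 0 0 0"

```text
time_s: 8.75
eef_pos: [0.4081, -0.3413, 0.1918]
eef_rot: [-0.006, -0.034, 0.999, -0.0]
wrist_force: [-0.2, 0.1, 0.5]
opening: 0.648
grasp_force: 0.0
```

Run:
```python
from h import *
st(); print(ctrl.get_obs()['q'].round(2)); c=snap('wrist'); W=cloud(c)
cv2.imwrite('pics/w2.png',c['img'][...,::-1])
for p in caps:
    d=W-p; m=(np.hypot(d[...,0],d[...,1])<.028)&(abs(d[...,2]-.134)<.006)
    if m.sum()>20: print(m.sum(),W[m].mean(0).round(4),((np.percentile(W[m],1,axis=0)+np.percentile(W[m],99,axis=0))/2).round(4))
go(caps[2]+.2*ez,RB,'c3')
```

```text
8.75 [ 0.4081 -0.3413  0.1918] [-0.2  0.1  0.5] 0.648
[-0.91  0.16  1.77 -0.01  1.22 -2.55]
652 [ 0.4915 -0.3405  0.1333] [ 0.4921 -0.3409  0.1322]
2606 [ 0.4131 -0.3456  0.1351] [ 0.4139 -0.3456  0.1328]
c3 shift [-0.0038 -0.0044 -0.0082] turn [ 0.04 -0.69 -0.14]
```

View pics/w2.png

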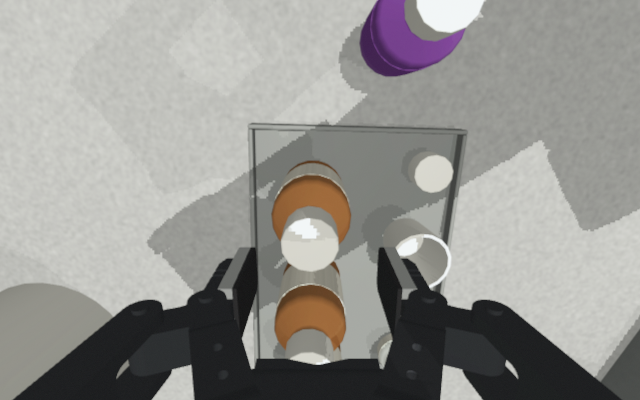

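The wrist view shows the nearest bottle's cap at (310,243), centred between the open fingers, and the middle cap at (313,345). The purple decoy at (430,30) is clear of the gripper. Descending to grip.

Emit:
servo_tool:
  series: "-0.3 -0.005 -0.004 0.02 0 -0.7 0;-0.3 -0.005 -0.004 0.045 0 -0.7 0;-0.3 -0.005 -0.004 0.0585 0 -0.7 0;-0.3 -0.005 -0.004 0.0585 0 -0.7 0;1 -0.005 -0.004 0.0585 0 -0.7 0;1 -0.005 -0.004 0.0585 0 -0.7 0;1 -0.005 -0.004 0.0585 0 -0.7 0;1 -0.005 -0.004 0.0585 0 -0.7 0"

```text
time_s: 9.47
eef_pos: [0.4139, -0.3432, 0.1352]
eef_rot: [0.001, -0.036, 0.999, -0.001]
wrist_force: [0.1, 1.0, 1.5]
opening: 0.376
grasp_force: 59.7
```

Emit:
servo_tool:
  series: "1 0 0 -0.008 0 0 0;1 0 0 -0.016 0 0 0;1 0 0 -0.016 0 0 0;1 0 0 -0.016 0 0 0;1 0 0 -0.016 0 0 0;1 0 0 -0.016 0 0 0"

```text
time_s: 9.97
eef_pos: [0.413, -0.3428, 0.1496]
eef_rot: [-0.0, -0.036, 0.999, 0.0]
wrist_force: [-0.5, -0.5, -2.9]
opening: 0.374
grasp_force: 59.8
```

Emit:
servo_tool:
  series: "1 0 0 0 0 0 0;1 0 0 0 0 0 0"

```text
time_s: 10.13
eef_pos: [0.4131, -0.3428, 0.1495]
eef_rot: [-0.0, -0.036, 0.999, 0.0]
wrist_force: [-0.6, 0.2, -1.7]
opening: 0.374
grasp_force: 59.8
```

Emit:
servo_tool:
  series: "1 0 0 0 0 0 0;1 0 0 0 0 0 0"

```text
time_s: 10.3
eef_pos: [0.4131, -0.3429, 0.1497]
eef_rot: [-0.0, -0.036, 0.999, -0.0]
wrist_force: [0.5, 0.4, -2.0]
opening: 0.375
grasp_force: 59.8
```

Empty (about 1.9 N). Setting it down and going to the middle one.

Emit:
servo_tool:
  series: "1 0 0 0.006 0 0 0;1 0 0 0.011 0 0 0;1 0 0 0.0145 0 0 0;1 0 0 0.016 0 0 0;1 0 0 0.016 0 0 0;-0.3 0 0 0.016 0 0 0;-0.3 0 0 0.016 0 0 0;-0.3 0 0 0.016 0 0 0;-0.3 0 0 -0.01 0 0 0;-0.3 0 0 -0.035 0 0 0;-0.3 -0.04 -0.001 -0.035 0 0 0;-0.3 -0.08 -0.002 -0.035 0 0 0"

```text
time_s: 11.3
eef_pos: [0.494, -0.3407, 0.1874]
eef_rot: [0.001, -0.034, 0.999, -0.002]
wrist_force: [0.3, -0.5, -0.0]
opening: 0.652
grasp_force: 0.0
```

Emit:
servo_tool:
  series: "-0.3 -0.0085 -0.0004 0 0 0 0;-0.3 -0.0085 -0.0004 0 0 0 0;-0.3 -0.0085 -0.0004 0 0 0 0"

```text
time_s: 11.55
eef_pos: [0.5013, -0.3385, 0.1839]
eef_rot: [-0.001, -0.036, 0.999, 0.0]
wrist_force: [0.3, 0.1, 0.5]
opening: 0.652
grasp_force: 0.0
```

```bash
cat > look.py <<'E'
from h import *
import sys
i=int(sys.argv[1]); st()
for n in ('top','wrist'):
    W=cloud(snap(n))
    for k,p in enumerate(caps):
        d=W-p; m=(np.hypot(d[...,0],d[...,1])<.028)&(abs(d[...,2]-.134)<.006)
        if m.sum()>20: print(n,k,m.sum(),W[m].mean(0).round(4),((np.percentile(W[m],1,axis=0)+np.percentile(W[m],99,axis=0))/2).round(4))
go(caps[i]+.133*ez,RB,'grasp')
E
python3 look.py 1
```

```text
11.55 [ 0.5013 -0.3385  0.1839] [0.3 0.1 0.5] 0.652
top 0 126 [ 0.5867 -0.3319  0.1329] [ 0.5868 -0.3316  0.1338]
wrist 0 850 [ 0.5767 -0.334   0.1336] [ 0.5774 -0.3337  0.1322]
wrist 1 2854 [ 0.5031 -0.3409  0.1351] [ 0.504  -0.3408  0.1328]
wrist 2 4187 [ 0.4135 -0.3457  0.1355] [ 0.4138 -0.3457  0.1354]
grasp shift [-0.0026 -0.0004  0.0511] turn [ 0.04 -0.08 -0.05]
```

Emit:
servo_tool:
  series: "-0.3 -0.0025 -0.0015 0.02 0 0 0;-0.3 -0.0025 -0.0015 0.04 0 0 0;-0.3 -0.0025 -0.0015 0.0495 0 0 0;-0.3 -0.0025 -0.0015 0.0495 0 0 0;1 -0.0025 -0.0015 0.0495 0 0 0;1 -0.0025 -0.0015 0.0495 0 0 0;1 -0.0025 -0.0015 0.0495 0 0 0;1 -0.0025 -0.0015 0.0495 0 0 0;1 -0.0025 -0.0015 0.0415 0 0 0;1 -0.0025 -0.0015 0.0335 0 0 0;1 -0.0025 -0.0015 0.0335 0 0 0;1 -0.0025 -0.0015 0.0335 0 0 0"

```text
time_s: 12.65
eef_pos: [0.5048, -0.3408, 0.1526]
eef_rot: [0.001, -0.036, 0.999, -0.001]
wrist_force: [-0.7, -0.7, -2.2]
opening: 0.381
grasp_force: 59.8
```

Emit:
servo_tool:
  series: "1 0 0 0 0 0 0;1 0 0 0 0 0 0"

```text
time_s: 12.82
eef_pos: [0.5041, -0.3402, 0.1511]
eef_rot: [-0.0, -0.036, 0.999, 0.0]
wrist_force: [-1.4, 0.9, -1.0]
opening: 0.371
grasp_force: 59.8
```

Emit:
servo_tool:
  series: "1 0 0 0 0 0 0;1 0 0 0 0 0 0"

```text
time_s: 12.98
eef_pos: [0.5041, -0.3402, 0.151]
eef_rot: [-0.0, -0.036, 0.999, 0.0]
wrist_force: [-1.1, 0.2, -1.8]
opening: 0.373
grasp_force: 59.8
```

Empty too. Setting it down and going to the far one.

Emit:
servo_tool:
  series: "1 0 0 0.006 0 0 0;1 0 0 0.011 0 0 0;1 0 0 0.0145 0 0 0;1 0 0 0.016 0 0 0;1 0 0 0.016 0 0 0;-0.3 0 0 0.016 0 0 0;-0.3 0 0 0.016 0 0 0;-0.3 0 0 0.016 0 0 0;-0.3 0 0 -0.01 0 0 0;-0.3 0 0 -0.035 0 0 0;-0.3 -0.04 0.001 -0.035 0 0 0;-0.3 -0.08 0.0015 -0.035 0 0 0"

```text
time_s: 13.98
eef_pos: [0.5847, -0.3346, 0.1891]
eef_rot: [0.001, -0.034, 0.999, -0.002]
wrist_force: [0.7, -1.4, 0.1]
opening: 0.652
grasp_force: 0.0
```

Emit:
servo_tool:
  series: "-0.3 -0.003 0.0003 0 0 0 0;-0.3 -0.003 0.0003 0 0 0 0;-0.3 -0.003 0.0003 0 0 0 0"

```text
time_s: 14.23
eef_pos: [0.5865, -0.3323, 0.1853]
eef_rot: [-0.001, -0.036, 0.999, 0.0]
wrist_force: [-0.9, -0.1, -0.3]
opening: 0.653
grasp_force: 0.0
```

```bash
python3 look.py 0
```

```text
14.2333 [ 0.5865 -0.3323  0.1853] [-0.9 -0.1 -0.3] 0.653
wrist 0 2817 [ 0.5875 -0.3335  0.1351] [ 0.5884 -0.3334  0.1329]
wrist 1 3958 [ 0.5053 -0.3404  0.1355] [ 0.5056 -0.3403  0.1355]
grasp shift [-0.0014  0.0013  0.0528] turn [ 0.02 -0.07 -0.06]
```

Emit:
servo_tool:
  series: "-0.3 -0.001 -0.001 0.02 0 0 0;-0.3 -0.001 -0.001 0.04 0 0 0;-0.3 -0.001 -0.001 0.051 0 0 0;-0.3 -0.001 -0.001 0.051 0 0 0;1 -0.001 -0.001 0.051 0 0 0;1 -0.001 -0.001 0.051 0 0 0;1 -0.001 -0.001 0.051 0 0 0;1 -0.001 -0.001 0.051 0 0 0;1 -0.001 -0.001 0.043 0 0 0;1 -0.001 -0.001 0.035 0 0 0;1 -0.001 -0.001 0.035 0 0 0;1 -0.001 -0.001 0.035 0 0 0"

```text
time_s: 15.33
eef_pos: [0.5883, -0.3338, 0.1522]
eef_rot: [0.001, -0.036, 0.999, -0.001]
wrist_force: [-0.4, -0.6, -5.6]
opening: 0.376
grasp_force: 60.5
```

Emit:
servo_tool:
  series: "1 0 0 0 0 0 0;1 0 0 0 0 0 0;1 0 0 0 0 0 0"

```text
time_s: 15.58
eef_pos: [0.5877, -0.3334, 0.1507]
eef_rot: [-0.0, -0.036, 0.999, 0.0]
wrist_force: [-0.8, -0.5, -5.8]
opening: 0.379
grasp_force: 60.5
```

Emit:
servo_tool:
  series: "1 0 0 0 0 0 0;1 0 0 0 0 0 0"

```text
time_s: 15.75
eef_pos: [0.5879, -0.3335, 0.1511]
eef_rot: [-0.0, -0.036, 0.999, -0.0]
wrist_force: [0.1, -0.7, -6.5]
opening: 0.377
grasp_force: 60.5
```

This one is full (about 6 N). Lifting it and carrying it to the cup.

Run:
```python
from h import *
go(np.array([.588,-.3335,.285]),RB,'lift'); go(np.array([.49,-.05,.285]),RB,'via'); C=rp(-.045,0,0); print(C)
go(C+.285*ez,RB,'cup')
```

```text
lift shift [-1.000e-04  0.000e+00 -1.339e-01] turn [-0.   -0.02 -0.03]
via shift [ 0.0775  0.2898 -0.1339] turn [-0.   -0.02 -0.03]
[0.53538678 0.1338546  0.        ]
cup shift [ 0.0192  0.4699 -0.134 ] turn [-0.   -0.02 -0.03]
```

Emit:
servo_tool:
  series: "1 0 0 -0.025 0 0 0;1 0 0 -0.06 0 0 0;1 0 0 -0.095 0 0 0;1 0 0 -0.125 0 0 0;1 0.008 0.03 -0.134 0 0 0;1 0.017 0.065 -0.134 0 0 0;1 0.026 0.1 -0.134 0 0 0;1 0.036 0.135 -0.134 0 0 0;1 0.045 0.17 -0.134 0 0 0;1 0.055 0.205 -0.134 0 0 0;1 0.064 0.24 -0.134 0 0 0;1 0.073 0.27 -0.134 0 0 0"

```text
time_s: 16.75
eef_pos: [0.4949, -0.0673, 0.2854]
eef_rot: [0.0, -0.036, 0.999, 0.0]
wrist_force: [0.7, 0.1, -5.4]
opening: 0.371
grasp_force: 61.7
```

Emit:
servo_tool:
  series: "1 0 0.035 0 0 0 0;1 -0.009 0.07 0 0 0 0;1 -0.020 0.105 0 0 0 0;1 -0.031 0.14 0 0 0 0;1 -0.042 0.17 0 0 0 0;1 -0.050 0.19 0 0 0 0;1 -0.054 0.2 0 0 0 0;1 -0.054 0.2 0 0 0 0;1 -0.054 0.2 0 0 0 0;1 -0.054 0.2 0 0 0 0"

```text
time_s: 17.58
eef_pos: [0.5354, 0.1329, 0.2851]
eef_rot: [-0.0, -0.035, 0.999, -0.001]
wrist_force: [0.8, 0.9, -6.0]
opening: 0.374
grasp_force: 61.9
```

Run:
```python
from h import *
st(); go(rp(-.045,0,.207),RB,'cup'); c=snap('wrist'); W=cloud(c); C=rp(-.045,0,0); d=W-C; r=np.hypot(d[...,0],d[...,1])
m=(r<.05)&(d[...,2]>.096)&(d[...,2]<.106); print('rim',m.sum(), W[m].min(0),W[m].max(0))
P=W[m][:,:2]; A=np.c_[2*P,np.ones(len(P))]; 
if len(P)>20: s=np.linalg.lstsq(A,(P**2).sum(1),rcond=None)[0]; print('circle',s[:2],np.sqrt(s[2]+s[0]**2+s[1]**2))
m=(r<.105)&(d[...,2]>.068)&(d[...,2]<.076); print('disc',W[m].min(0),W[m].max(0))
cv2.imwrite('pics/w3.png',c['img'][...,::-1])
```

```text
17.5833 [0.5354 0.1329 0.2851] [ 0.8  0.9 -6. ] 0.374
cup shift [-0.0001  0.0011  0.0781] turn [-0.06 -0.03 -0.06]
rim 603 [0.50115114 0.09637178 0.09602685] [0.54796468 0.1695273  0.10452328]
circle [0.53747669 0.13287079] 0.034547950181348604
disc [0.43774779 0.03225361 0.06804795] [0.61920466 0.23336816 0.07599104]
```

View pics/w3.png

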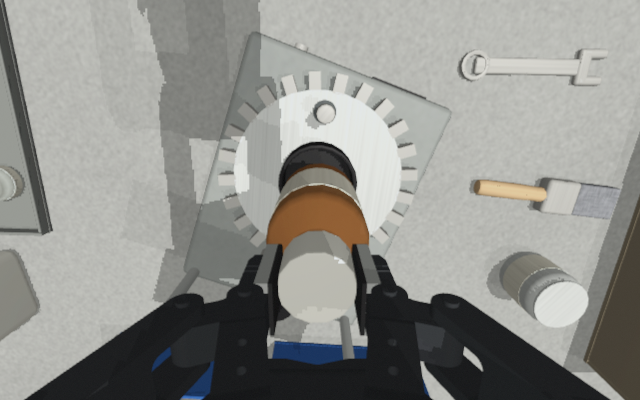

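The wrist view shows the bottle hanging upright and centred over the cup: the cup's rim shows at (318,165), and the rim fit agrees within about 1 mm. The post at (325,112) is clear. Lowering.

Emit:
servo_tool:
  series: "1 -0.0006 0.0006 0.015 0 0 0;1 -0.0006 0.0006 0.03 0 0 0;1 -0.0006 0.0006 0.042 0 0 0;1 -0.0006 0.0006 0.05 0 0 0;1 -0.0006 0.0006 0.055 0 0 0;1 -0.0006 0.0006 0.06 0 0 0;1 -0.0006 0.0006 0.065 0 0 0;1 -0.0006 0.0006 0.069 0 0 0;1 -0.0006 0.0006 0.072 0 0 0;1 -0.0006 0.0006 0.072 0 0 0"

```text
time_s: 18.47
eef_pos: [0.536, 0.1345, 0.2127]
eef_rot: [-0.0, -0.036, 0.999, -0.0]
wrist_force: [-0.2, 0.4, -5.3]
opening: 0.374
grasp_force: 61.9
```

Emit:
servo_tool:
  series: "1 0 0 0.0015 0 0 0;1 0 0 0.003 0 0 0;1 0 0 0.0045 0 0 0;1 0 0 0.0045 0 0 0"

```text
time_s: 18.8
eef_pos: [0.5364, 0.1346, 0.2089]
eef_rot: [0.0, -0.036, 0.999, -0.0]
wrist_force: [0.0, 0.4, -4.7]
opening: 0.375
grasp_force: 61.9
```

Emit:
servo_tool:
  series: "1 0 0 0.001 0 0 0;1 0 0 0.002 0 0 0;1 0 0 0.0025 0 0 0;1 0 0 0.0025 0 0 0"

```text
time_s: 19.13
eef_pos: [0.5374, 0.1348, 0.2088]
eef_rot: [0.002, -0.036, 0.999, -0.0]
wrist_force: [-2.9, -0.3, 8.2]
opening: 0.376
grasp_force: 63.3
```

Seated on the cup floor. Releasing and withdrawing.

Emit:
servo_tool:
  series: "1 0 0 -0.0015 0 0 0;0.1 0 0 -0.0015 0 0 0;-0.1 0 0 -0.0015 0 0 0;-0.2 0 0 -0.0015 0 0 0;-0.2 0 0 -0.0015 0 0 0;-0.2 0 0 -0.015 0 0 0;-0.2 0 0 -0.04 0 0 0;-0.2 0 0 -0.075 0 0 0;-0.2 0.035 0 -0.09 0 0 0;-0.2 0.075 0 -0.09 0 0 0;-0.2 0.11 0 -0.09 0 0 0;-0.2 0.11 0 -0.09 0 0 0"

```text
time_s: 20.13
eef_pos: [0.4211, 0.127, 0.2954]
eef_rot: [-0.002, -0.036, 0.999, -0.0]
wrist_force: [0.7, 0.1, -0.2]
opening: 0.6
grasp_force: 0.0
```

```bash
python3 pin.py
python3 - <<'E'
from h import *
a=snap('side')['img']; b=snap('top'); W=cloud(b)
t=b['img'][85:305,225:485]
m=lambda i,s:cv2.resize(i,None,fx=s,fy=s,interpolation=cv2.INTER_CUBIC)
A=m(a[180:390,225:475],1.55); B=m(t,1.55); h=max(A.shape[0],B.shape[0])
cv2.imwrite('pics/f.png',np.hstack([cv2.copyMakeBorder(i,0,h-i.shape[0],0,0,0) for i in (A,B)])[...,::-1])
for k,p in enumerate(caps+[rp(-.045,0,.072)]):
    z0=.134 if k<3 else .206
    d=W-[p[0],p[1],z0]; q=(np.hypot(d[...,0],d[...,1])<.035)&(abs(d[...,2])<.01)
    print(k,q.sum(),W[q].mean(0).round(4) if q.any() else '')
E
```

```text
20.1333 [0.4211 0.127  0.2954] [ 0.7  0.1 -0.2] 0.6
{0.06: 10, 0.064: 21, 0.068: 65, 0.072: 89, 0.076: 17, 0.08: 0, 0.084: 0, 0.088: 0, 0.092: 0, 0.096: 0, 0.1: 0, 0.104: 0, 0.108: 0, 0.112: 0}
0 0 
1 139 [ 0.5032 -0.3385  0.1326]
2 140 [ 0.4119 -0.3436  0.1331]
3 0
```

View pics/f.png

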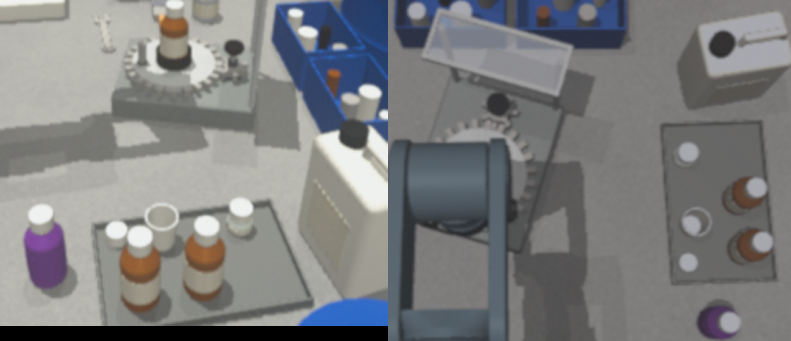

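The side view shows the full bottle upright in the cup at (174,45). Both empties stand in the tray at (140,270) and (205,258), the knob is down, and nothing else has moved. The gripper is clear, so I'm handing in.

```bash
python3 -c "
from h import *
print(ctrl.hand_in())"
```

```text
the job is handed in; nothing more can be done
None
```

The job is done and handed in at about 20 s of the 72 s limit: the gear is in mesh and locked, the full bottle (it was the one nearest the carboy) stands upright in the cup, and both empties are back in their places in the tray.

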